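Tighten and lock the castle nut of a spin rig

TASK

Get the spin rig ready to run: first lift the pin spanner that was left on its base plate into the grey tool tray, so that it lies flat inside. Then tighten the castle nut clockwise (seen from above) to the next slot that lines up with the cross hole of the spindle, not back to the previous slot and not on past it, and push the lock bolt fully home through that slot into the cross hole. Leave the other things on the bench where they are.

Things in the scene. Friction and masses are not known exactly. Their poses are not given: they have to be found in the camera images.
- rig: Spin rig, fixed: aluminium base plate 210 mm (x) by 250 mm (y, -105 to +145), top 20 mm above the bench. Origin: on the spindle axis at bench height; z up. The lock bolt lies on the +y side in a guide block 32 mm wide (x) from y = 46 to 128 mm, top at 74 mm. A thin fixed sensor post, top 81 mm above the bench, head 26 mm square, stands at x = 88, y = -85 mm.
- cross_hole (a point): Middle of the cross hole (11 mm), on the axis of the rig's upright dark steel spindle, 69 mm above the bench; the hole runs along the rig's y. The spindle is 24 mm thick, top at 86 mm, on a 50 mm round boss whose top is at 34 mm.
- nut_center (a point): Fixed point on the nut's axis, 52 mm above the bench, where to grip it. Grey steel hexagonal castle nut round the spindle, 56 mm across flats, 65 mm across corners, plain from 34 to 60 mm height, with six teeth from 60 to 78 mm and between them six slots 14 mm wide, one in the middle of each flat. The point does not turn with the nut.
- nut (a joint): Angle of the castle nut (rad), growing as it is tightened, clockwise from above. At 0 and each multiple of 1.047 (60 degrees) a slot, and the flat that it is in, points along the rig's +y at the bolt, in line with the cross hole. It starts between 0.20 and 0.72, so the next slot is at 1.047. It takes about 0.3 N m to turn and stays where it is left.
- bolt (a joint): Travel of the lock bolt (m) toward the spindle, along the rig's -y: 0 fully drawn back (tip 40 mm from the spindle axis, clear of the nut), 0.052 fully home, its tip through the spindle; starts at 0 to 0.005. A 9 mm round bar with a round end, 69 mm above the bench. It takes about 2.5 N, stays where it is left, and the nut's teeth stop it if no slot faces it.
- bolt_tab (a point): Grip point on the bolt's upright steel tab, 100 mm above the bench. The tab is 16 mm wide along the rig's x, 22 mm along y, and reaches from 80 to 114 mm height. On the rig's x = 0; at y = +104 mm when drawn back and +52 mm when home.
- spanner: Pin spanner, loose, 170 mm long, 0.12 to 0.25 kg, black handle, steel fork. Origin: underside, middle of its length; x towards the fork, z up. Handle x from -85 to +25, 26 mm wide, 24 mm high; fork 34 mm wide at x from 61 to 85. It lies on the base plate beside the nut, at about x = -76 mm of the rig, along the rig's y, handle towards -y.
- spanner_grip (a point): Point in the spanner's handle, 40 mm behind its origin and 20 mm above its underside, clear of the nut; the balance point is 19 mm behind the origin.
- tray: Grey open tool tray, fixed, 240 mm (x) by 130 mm (y), 30 mm high, walls 4 mm, floor 4 mm thick. Origin: centre of its underside. It stands on the left or the right of the rig.
- case: Closed wooden instrument case, fixed, 200 by 120 by 55 mm, on the side where the tray is not.
- battery: Battery pack, loose, 30 by 60 by 20 mm, lying on the base plate at about x = 82 mm, y = -8 mm of the rig. Origin: underside centre.
- bottle: White bottle, loose, 56 mm diameter, 130 mm high. Origin: underside centre.
- mug: White mug, loose, 76 mm diameter, 90 mm high. Origin: underside centre.
- spool: Steel spool, loose, 60 mm diameter, 40 mm high. Origin: underside centre.
- meter: Multimeter, loose, 150 by 75 by 36 mm. Origin: underside centre.
- tin: Round steel tin, loose, 44 mm diameter, 32 mm high, on the base plate at about x = 72 mm, y = 98 mm of the rig. Origin: underside centre.
Not all that is in view belongs to the job. Several things have the shape of the spanner; the one meant has the colours described above.

How it is judged:
By the outcome, as a careful person would: the job done as asked, in the order asked, and still so for the second after the job is handed in, with the robot touching nothing.
It also fails if it takes over 58 s, if anything falls off the work surface, if the arm or the gripper's body presses on something with over 40 N, if the wrist force passes 120 N, or if a joint passes its speed limit or range.

ROBOT

A 6-joint arm with a two-finger parallel gripper is mounted at the origin on the work surface. World frame = base frame: x ahead of the robot, y to its left, z up, the work surface at z = 0. Lengths are in m, angles in rad, forces in N, time in s.
With the tool pointing down it reaches from about 0.325 to 0.875 m from the base axis. Payload 4.4 kg.
Tool frame: the origin (TCP) lies on the centre line of the jaws, within the pads' length; the fingertips stand 17 mm ahead of it and the grasp point (between the pads) lies 2 mm behind it; z points along the fingers, x is the direction in which the jaws open and shut, and the axes are right-handed (so a half turn about z gives the same grasp; the last joint's range is limited). The gripper opens to 85 mm and grips with 20 to 120 N. Pads are 22 mm wide; open, the fingers measure 114 mm over their backs; the gripper's body (76 mm by 85 mm) begins 54 mm behind the grasp point. The pads swing forward as they close: fully open they stand 13 mm farther back than shut.
Start: joints at [1.077, 0.207, 1.542, -0, 1.393, -0.15], TCP at [0.193, 0.542, 0.248] pointing down, gripper open.
Joint ranges: [-2.73, 2.73], [-0.86, 2.22], [0.23, 2.46], [-1.11, 4.25], [0.08, 2.63], [-2.82, 2.82]. Speed limits (rad/s): [2.79, 2.79, 3.14, 3.14, 3.14, 3.14].

INTERFACE

Orientations are given as a unit quaternion [w, x, y, z].
In Python, from station import telemetry, viewer, hand_in gives the robot as it stands.
- The arm moves only by the tool apply_moves, never from a script. Its argument "plan" is text: rows parted by semicolons, each of 7 numbers parted by spaces: the opening, from 0 (shut) to 1 (fully open), then the shift along the tool's x, y, z in mm, then the turn, a rotation vector about the tool's x, y, z in degrees. In form: hand dx dy dz wx wy wz; .... A call has 1 to 12 rows; each row is the pose to reach, as a shift and turn from the pose commanded when the call began, along the tool's axes at that moment; what a row does not reach only later rows make up. A row lasts 1/10 s, in which the tool goes at most 50 mm and 8.59 degrees, less where a joint would pass 70% of its speed; a pose out of reach is approached as far as the arm can. A call with a gripper value outside its range is refused whole. The fingers move at their own pace and stop on an object; the grip force is fixed at half the most. Time passes only in rows, so rows that repeat a pose let the fingers close. It gives the time, the measured TCP pose, the force and the opening at its end, in the units of the state.
- telemetry.observe(): the state, without advancing time (a new reading comes with each control period).
- viewer.grab_frame(name): name is "scene" or "top" or "wrist"; returns a dict with "img" (400x640x3 uint8, blue, green, red), "depth" (400x640 float32, m along the optical axis (not along the pixel's ray), 0 where there is no reading), "mtx" (3x3 intrinsics, pixels), "position" and "attitude" of the camera in the world; the wrist camera has in their place "T_tool_cam" (4x4, takes a point from camera to tool coordinates, whose origin is the TCP and whose axes are the tool frame's). Camera axes: x right, y up, looking along -z (the intrinsics and any distortion apply to the point x, -y, -z); pixel columns grow to the right and rows downward; lengths in m; the calibration is good to about 2 mm. The wrist camera is an equidistant fisheye: a pixel r from the principal point sees the ray r / f radians off the axis. A picture is of the moment at which its call begins: read the wrist's pose just before it.
- hand_in(): hands the job in, once; it reports no verdict.
The state is a dict: "time": time; "joint_positions": joint angles; "qd": joint speeds; "effort": joint torques, N m; "tcp_pos": TCP position; "eef_rot": TCP orientation; "wrist_force": force on the tool from outside, world axes, zero at the start; "wrist_torque": the same for the moment, N m; "gripper_width": finger opening in m.
Only numpy, scipy, OpenCV 4.12 (cv2) and the standard library are available. Lean on these libraries where they do the work, as an engineer would, in place of code of your own. Each camera call takes 0.05 s, during which the arm holds its last target.

## Working session

There is one attempt and no reset: what is moved stays moved. The work goes in short steps, Python scripts to look and compute and a tool call to move; the robot and the scene stay as the last step left them, time stands still between calls to the robot, and variables do not carry over. Pictures are saved under pics/ and viewed, and the job is handed in when it is done.

Besides the shell and the picture viewer there is one more tool, called after "Emit:" by a JSON object that holds its "method" and its "body", one argument or row to a line. apply_moves: Moves the arm, as the interface text tells. Its arguments: {"type":"object","properties":{"plan":{"type":"string"}},"required":["plan"]}

```bash
ls; mkdir -p pics
python3 - <<'E'
from station import telemetry, viewer
import cv2,numpy as np
print(telemetry.observe())
for n in ["scene","top","wrist"]:
    f=viewer.grab_frame(n); cv2.imwrite(f"pics/{n}0.png",f["img"]); np.savez(f"{n}0.npz",**f)
    print(n,f["mtx"],f.get("position"),f.get("attitude"),f.get("T_tool_cam"),[k for k in f])
E
```

```text
pics
{'time': 0.0, 'joint_positions': array([ 1.07750484e+00,  2.07472938e-01,  1.54300435e+00,  2.12658705e-05,
        1.39346885e+00, -1.50511725e-01]), 'qd': array([ 0.0006979 , -0.00061166,  0.00075276,  0.00037328,  0.00044012,
       -0.00027056]), 'effort': array([-7.50701474e-04, -3.83046305e+01, -2.91592830e+01, -4.60515894e-04,
        1.07142498e-02, -8.27463964e-06]), 'tcp_pos': array([0.1929215 , 0.54089247, 0.24707175]), 'eef_rot': array([ 5.16736796e-04,  8.17345746e-01,  5.76146289e-01, -1.05726922e-03]), 'wrist_force': array([-0.19173791,  0.10040077, -0.31192701]), 'wrist_torque': array([ 0.01968495, -0.0202754 , -0.05814126]), 'gripper_width': 0.08536210055640145}
scene [[455.82353153   0.         312.51333294]
 [  0.         455.82353153 200.25183916]
 [  0.           0.           1.        ]] [ 0.97801286 -0.54048306  0.98225867] [0.88617351 0.30139623 0.11867122 0.33132153] None ['img', 'depth', 'mtx', 'position', 'attitude']
top [[478.83075198   0.         309.71640392]
 [  0.         478.83075198 183.17089028]
 [  0.           0.           1.        ]] [ 0.31779011 -0.00377677  1.39111858] [-0.70275459 -0.05092812  0.05280943  0.70763936] None ['img', 'depth', 'mtx', 'position', 'attitude']
wrist [[309.70691629   0.         320.63049016]
 [  0.         309.70691629 194.44865798]
 [  0.           0.           1.        ]] None None [[ 9.99999724e-01 -2.46639620e-04 -7.01010382e-04 -4.63160767e-04]
 [-4.60132371e-04 -9.46240222e-01 -3.23464419e-01 -8.23558999e-02]
 [-5.83545078e-04  3.23464652e-01 -9.46240074e-01 -1.25107145e-01]
 [ 0.00000000e+00  0.00000000e+00  0.00000000e+00  1.00000000e+00]] ['img', 'depth', 'mtx', 'T_tool_cam']
```

View pics/scene0.png

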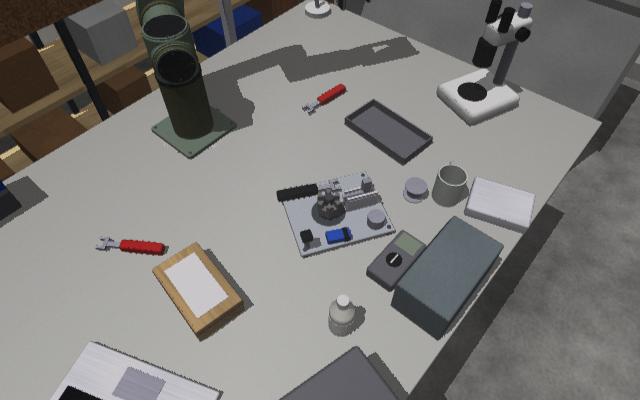

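View pics/top0.png

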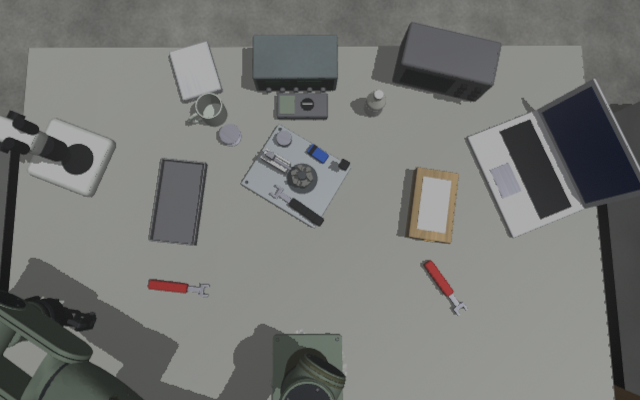

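View pics/wrist0.png

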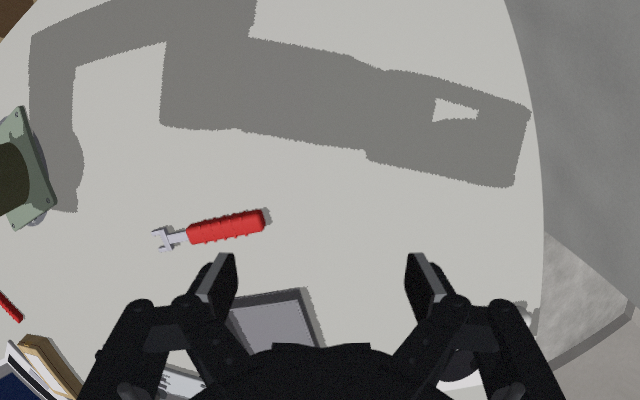

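```bash
cat > h.py <<'E'
import numpy as np,cv2
from scipy.spatial.transform import Rotation as R
def q2R(q): return R.from_quat([q[1],q[2],q[3],q[0]]).as_matrix()
def cam(f,state=None):
    if f.get("position") is not None and 'position' in f: return q2R(f["attitude"]),np.array(f["position"])
    T=np.eye(4);T[:3,:3]=q2R(state["eef_rot"]);T[:3,3]=state["tcp_pos"];T=T@f["T_tool_cam"];return T[:3,:3],T[:3,3]
def ray(f,uv,state=None):
    K=f["mtx"];x=(uv[0]-K[0,2])/K[0,0];y=(uv[1]-K[1,2])/K[1,1]
    if 'T_tool_cam' in f:
        r=np.hypot(x,y)+1e-12;d=np.array([np.sin(r)*x/r,-np.sin(r)*y/r,-np.cos(r)])
    else: d=np.array([x,-y,-1])
    A,p=cam(f,state);return p,A@d
def onplane(f,uv,z,state=None):
    p,d=ray(f,uv,state);return p+d*(z-p[2])/d[2]
def proj(f,P,state=None):
    A,p=cam(f,state);c=A.T@(np.asarray(P)-p);v=np.array([c[0],-c[1],-c[2]]);K=f["mtx"]
    if 'T_tool_cam' in f:
        r=np.hypot(v[0],v[1])+1e-12;th=np.arctan2(r,v[2]);a=v[:2]/r*th
    else:a=v[:2]/v[2]
    return a*K[0,0]+K[:2,2]
def rigT(c,yaw):
    T=np.eye(4);T[:2,:2]=[[np.cos(yaw),-np.sin(yaw)],[np.sin(yaw),np.cos(yaw)]];T[:2,3]=c;return T
def crop(img,x0,y0,w,h,s,name):
    cv2.imwrite(name,cv2.resize(img[y0:y0+h,x0:x0+w],None,fx=s,fy=s,interpolation=cv2.INTER_CUBIC))
E
python3 - <<'E'
from h import *
f=dict(np.load("top0.npz"));crop(f["img"],225,110,140,130,5,"pics/top0c.png")
f=dict(np.load("scene0.npz"));crop(f["img"],265,150,150,115,5,"pics/scene0c.png")
E
```

```text
(no output)
```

View pics/top0c.png

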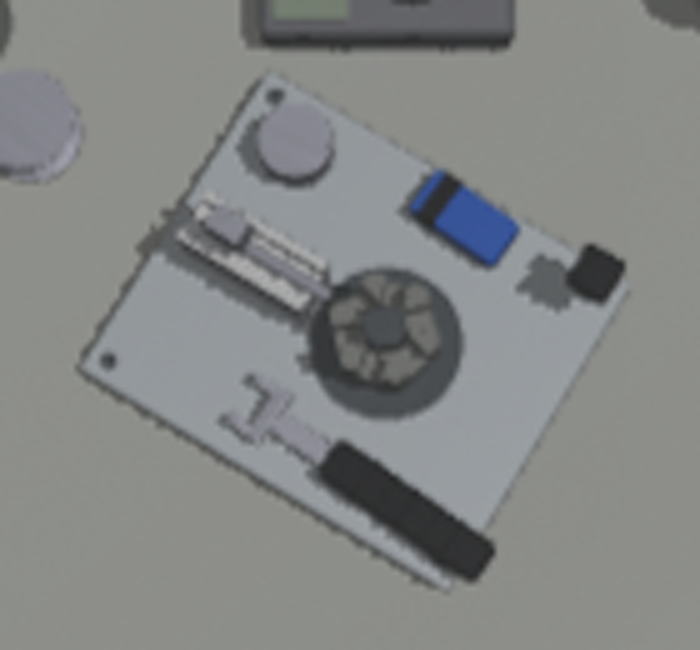

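View pics/scene0c.png

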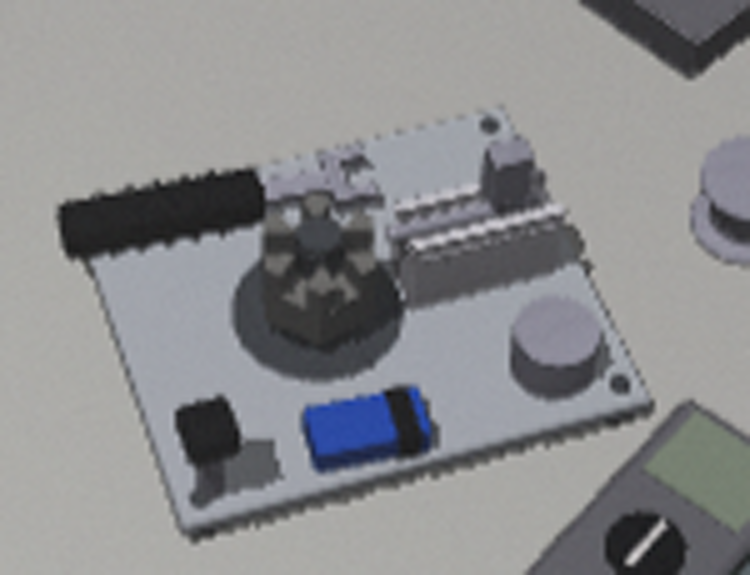

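```bash
cat >> h.py <<'E'
def fit(M,W):
    M=np.array(M,float);W=np.array(W,float);mc=M.mean(0);wc=W.mean(0);a=M-mc;b=W-wc
    yaw=np.arctan2((a[:,0]*b[:,1]-a[:,1]*b[:,0]).sum(),(a*b).sum())
    c=wc-rigT([0,0],yaw)[:2,:2]@mc
    res=(rigT(c,yaw)[:2,:2]@M.T).T+c-W
    return c,yaw,res
E
python3 - <<'E'
from h import *
f=dict(np.load("top0.npz"));s=dict(np.load("scene0.npz"))
M=[[.105,.145],[-.105,.145],[.105,-.105],[-.105,-.105]]
W=[onplane(f,(225+a/5,110+b/5),.02)[:2] for a,b in [(270,72),(80,368),(630,290),(452,590)]]
c,y,r=fit(M,W);print(c,np.degrees(y),r*1e3)
W=[onplane(s,(265+a/5,150+b/5),.02)[:2] for a,b in [(652,405),(500,105),(190,530)]]
c2,y2,r=fit(M[:3],W);print(c2,np.degrees(y2),r*1e3)
print("spindle top", onplane(f,(225+384/5,110+326/5),.086), onplane(s,(265+322/5,150+237/5),.086))
for u in [(160,160),(207,160),(151,243),(196,243)]: print("tray",onplane(f,u,.03))
E
```

```text
[0.53260921 0.0129205 ] -31.642469433603903 [[ 1.76496789  0.13524882]
 [-1.37216442  0.78085758]
 [ 2.54943126 -2.99833026]
 [-2.94223473  2.08222386]]
[0.53781588 0.01045995] -31.167216169295447 [[ 0.01712571  3.03981808]
 [ 1.16703832  0.26155353]
 [-1.18416403 -3.30137161]]
spindle top [0.53321146 0.013761   0.086     ] [0.53894672 0.01056068 0.086     ]
tray [0.58976496 0.42440515 0.03      ]
tray [0.58886002 0.28853529 0.03      ]
tray [0.35160678 0.44055701 0.03      ]
tray [0.35071452 0.31375159 0.03      ]
```

```bash
cat >> h.py <<'E'
def toolR(yawdeg):  # pointing down, tool x at yaw
    y=np.radians(yawdeg);x=np.array([np.cos(y),np.sin(y),0]);z=np.array([0,0,-1.]);return np.c_[x,np.cross(z,x),z]
def yawof(q): 
    A=q2R(q);return np.degrees(np.arctan2(A[1,0],A[0,0]))
def row(p0,y0,p1,y1,lift=None):
    A=toolR(y0);d=A.T@(np.array(p1)-np.array(p0))*1e3
    return np.round(d,1), "turn z", round(y0-y1,2)
E
python3 - <<'E'
from h import *
from station import telemetry
s=telemetry.observe();print(yawof(s["eef_rot"]))
print(row([.193,.542,.248],70.4,[.498,-.048,.25],-31.4))
E
```

```text
70.35694381201988
(array([-453.5,  485.2,   -2. ]), 'turn z', 101.8)
```

Emit:
{"method": "apply_moves", "body": {
  "plan": "1 -453 485 -2 0 0 101.8;1 -453 485 -2 0 0 101.8;1 -453 485 -2 0 0 101.8;1 -453 485 -2 0 0 101.8;1 -453 485 -2 0 0 101.8;1 -453 485 -2 0 0 101.8;1 -453 485 -2 0 0 101.8;1 -453 485 -2 0 0 101.8;1 -453 485 -2 0 0 101.8;1 -453 485 -2 0 0 101.8;1 -453 485 -2 0 0 101.8;1 -453 485 -2 0 0 101.8"
}}

```text
time: 1.35
tcp_pos: [0.469, 0.0064, 0.25]
eef_rot: [-0.0, 0.962, -0.274, 0.0]
wrist_force: [0.7, 0.3, -0.1]
gripper_width: 0.0849
```

Emit:
{"method": "apply_moves", "body": {
  "plan": "1 53 31 0 0 0 0;1 53 31 0 0 0 0;1 53 31 0 0 0 0;1 53 31 0 0 0 0"
}}

```text
time: 1.75
tcp_pos: [0.4968, -0.0447, 0.2495]
eef_rot: [-0.0, 0.963, -0.271, -0.001]
wrist_force: [-0.6, 0.5, 0.1]
gripper_width: 0.0854
```

```bash
cat > look.py <<'E'
import sys,pickle
from h import *
from station import telemetry, viewer
n=sys.argv[1]; s=telemetry.observe(); f=viewer.grab_frame("wrist"); pickle.dump((s,f),open(n+".pkl","wb")); cv2.imwrite(f"pics/{n}.png",f["img"])
print(s["time"],s["tcp_pos"],yawof(s["eef_rot"]),s["joint_positions"],np.abs(s["qd"]).max(),s["wrist_force"],s["gripper_width"])
E
python3 look.py w1
```

```text
1.75 [ 0.49682173 -0.0446888   0.24951213] -31.42545129113593 [-2.63854800e-01  4.36064178e-02  1.72141376e+00  7.86499027e-04
  1.37856793e+00  2.84471958e-01] 0.024903546816265516 [-0.56846125  0.48952783  0.12072886] 0.08537123487281381
```

View pics/w1.png

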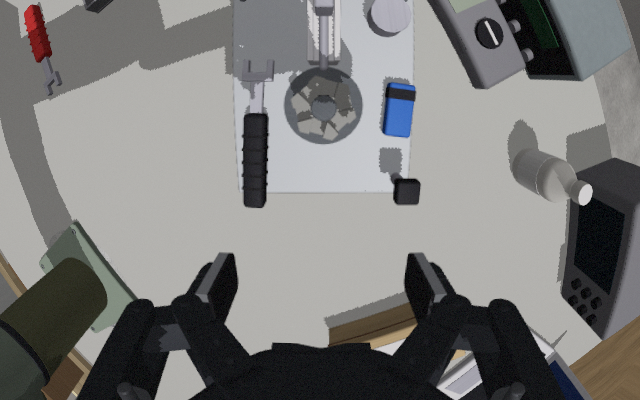

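Run:
```python
import pickle
from h import *
s,f=pickle.load(open("w1.pkl","rb"));crop(f["img"],230,0,190,150,4,"pics/w1a.png");crop(f["img"],225,50,90,165,3.6,"pics/w1b.png")
crop(f["img"],275,55,95,95,6,"pics/w1c.png")
```

```text
(no output)
```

View pics/w1a.png

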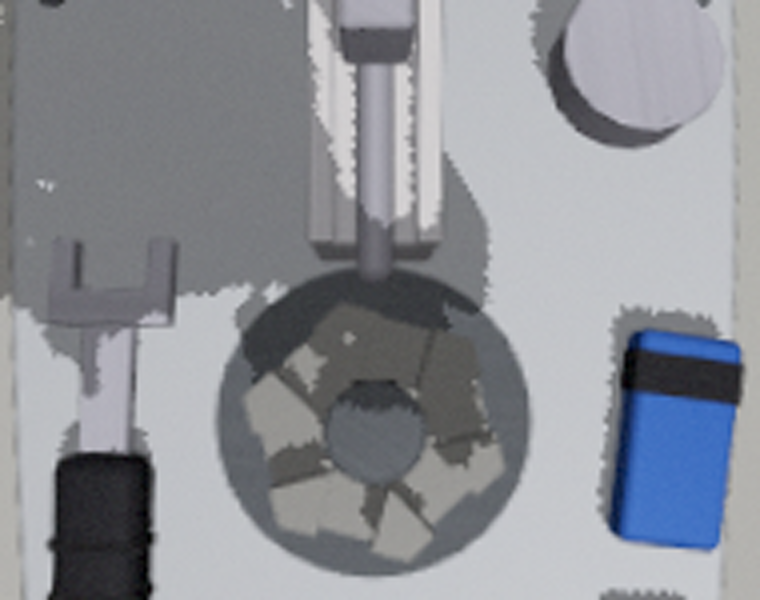

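View pics/w1b.png

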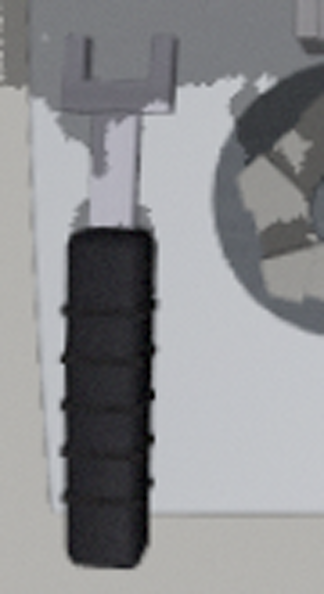

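View pics/w1c.png

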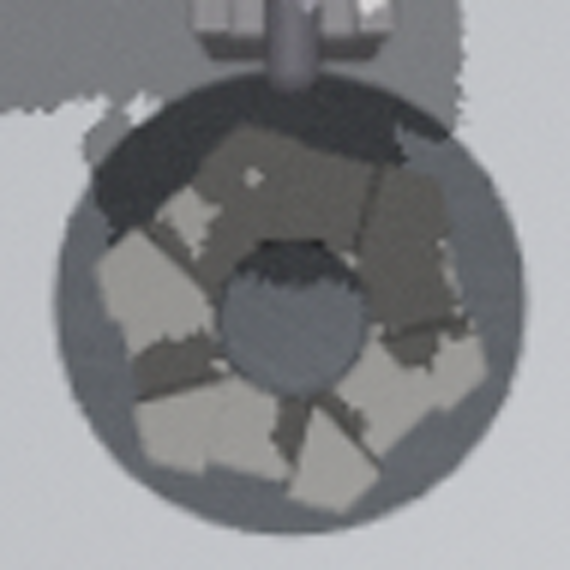

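```bash
cat >> h.py <<'E'
def cloud(f,s=None):
    K=f["mtx"];d=f["depth"];v,u=np.mgrid[:d.shape[0],:d.shape[1]]
    x=(u-K[0,2])/K[0,0];y=(v-K[1,2])/K[1,1]
    if 'T_tool_cam' in f:
        r=np.hypot(x,y)+1e-12;k=np.tan(np.minimum(r,1.5))/r;x=x*k;y=y*k
    A,p=cam(f,s);P=np.stack([x*d,-y*d,-d],-1)@A.T+p;P[d==0]=np.nan;return P
E
python3 - <<'E'
import pickle
from h import *
s,f=pickle.load(open("w1.pkl","rb"));P=cloud(f,s)
A,p=cam(f,s);print("cam",p)
for n,u in dict(plate=(280,150),plate2=(370,170),bench=(450,200),spindle=(323,107),handle=(256,160),tooth=(302,118),batt=(398,115),tin=(390,12)).items(): print(n,P[u[1],u[0]],onplane(f,u,P[u[1],u[0]][2],s))
# spindle circle by points z .082-.09 near
m=(np.abs(P[...,2]-.086)<.004);ys,xs=np.nonzero(m);q=P[ys,xs];k=np.hypot(q[:,0]-.535,q[:,1]-.012)<.03;(c,r)=cv2.minEnclosingCircle(q[k][:,:2].astype(np.float32)*1000);print("spindle",c,r,k.sum())
# plate edges
E
```

```text
cam [0.54116339 0.02546525 0.37463465]
plate [ 0.46557731 -0.00583418  0.01925498] [ 0.46557731 -0.00583418  0.01925498]
plate2 [ 0.54385941 -0.0819105   0.0189652 ] [ 0.54385941 -0.0819105   0.0189652 ]
bench [ 0.62092594 -0.18220764 -0.00068707] [ 0.62092594 -0.18220764 -0.00068707]
spindle [0.53566378 0.01331045 0.08586908] [0.53566378 0.01331045 0.08586908]
handle [0.44179383 0.00129844 0.04373663] [0.44179383 0.00129844 0.04373663]
tooth [0.51127443 0.01376273 0.05998138] [0.51127443 0.01376273 0.05998138]
batt [ 0.60137928 -0.03736323  0.03907144] [ 0.60137928 -0.03736323  0.03907144]
tin [0.64837191 0.06469746 0.0520202 ] [0.64837191 0.06469746 0.0520202 ]
spindle (535.115966796875, 11.965116500854492) 12.741548538208008 529
```

```bash
cat > meas.py <<'E'
import pickle,sys
from h import *
s,f=pickle.load(open(sys.argv[1]+".pkl","rb"));P=cloud(f,s)
c0=np.array([.535,.012])
q=P.reshape(-1,3);q=q[~np.isnan(q[:,0])]
d=np.hypot(*(q[:,:2]-c0).T)
sp=q[(d<.03)&(np.abs(q[:,2]-.086)<.003)]
xy=sp[:,:2];Aa=np.c_[2*xy,np.ones(len(xy))]
c=(xy.max(0)+xy.min(0))/2; h=cv2.minAreaRect((xy*1000).astype(np.float32));print("spindle mid",c,xy.mean(0),h)
g=q[(d<.2)&(np.abs(q[:,2]-.03)>.2)]
# guide block top z=.074: long edges along y
yaw=float(sys.argv[2])
for it in range(3):
    y=np.radians(yaw);X=np.array([np.cos(y),np.sin(y)]);Y=np.array([-X[1],X[0]])
    r=q[:,:2]-c;rx=r@X;ry=r@Y
    # bolt bar ridge top z~.0735 x~0, between 20..90
    b=(np.abs(rx)<.012)&(ry>.038)&(ry<.085)&(q[:,2]>.0715)
    # plate right edge: z>.012 & <.025; max rx per ry bin
    pl=(q[:,2]>.016)&(q[:,2]<.024)
    eR=[];
    for y0 in np.arange(-.1,.14,.01):
        k=pl&(ry>y0)&(ry<y0+.01)
        if k.sum()>5: eR.append((y0+.005,np.percentile(rx[k],99.5),np.percentile(rx[k],.5)))
    eR=np.array(eR)
    pr=np.polyfit(eR[:,0],eR[:,1],1);plf=np.polyfit(eR[:,0],eR[:,2],1)
    print("yaw",yaw,"edge slopes deg",np.degrees(np.arctan(pr[0])),np.degrees(np.arctan(plf[0])),"edges",pr[1],plf[1])
    print("right",np.round(eR[:,1]*1e3,1),"left",np.round(eR[:,2]*1e3,1))
    break
k=pl&(np.abs(rx)<.09);print("min ry",np.percentile(ry[k],.3))
hd=(np.abs(q[:,2]-.0435)<.003)&(rx<-.05)&(rx>-.11)&(ry<.0)
r_=cv2.minAreaRect((np.c_[rx,ry][hd]*1000).astype(np.float32));print("handle rect rig mm",r_, cv2.boxPoints(r_).round(1).tolist())
# nut
k=(q[:,2]>.072)&(q[:,2]<.084);rr=np.hypot(rx,ry);k&=(rr>.0165)&(rr<.034)
a=np.arctan2(rx[k],ry[k]) # cw from +y
print("tooth pts",k.sum());ph=np.angle(np.exp(1j*6*a).mean())/6
print("tooth phase deg cw",np.degrees(ph),"slot phase",(np.degrees(ph)+30)%60, np.abs(np.exp(6j*a).mean()))
hist=np.histogram(np.degrees(a),bins=72,range=(-180,180))[0];print(hist)
t=q[:,2]>.11;t&=(np.abs(rx)<.03)&(ry>.03);print("tab",np.c_[rx,ry,q[:,2]][t].min(0) if t.sum() else None,np.c_[rx,ry,q[:,2]][t].max(0) if t.sum() else None)
E
python3 meas.py w1 -31.4
```

```text
spindle mid [0.53560327 0.0120149 ] [0.53550815 0.01223515] ((534.8556518554688, 11.982519149780273), (23.646411895751953, 24.171314239501953), 58.42924880981445)
yaw -31.4 edge slopes deg -13.474626119489116 -60.42386578758931 edges 0.22799331504543144 -0.1794868849643061
right [ 86.  272.3 407.8 442.9 473.7 501.8 103.1 103.6  69.   69.2  69.5  70.5
 101.4 188.5 183.6 281.8 276.4 270.3 159.6 257.4 251.8 246.4 235.7 234.8] left [-103.5 -103.7 -103.4 -103.3 -103.5 -103.6 -104.2 -103.9 -103.4 -104.
 -103.9 -104.4 -103.5 -103.7 -103.5 -418.7 -423.9 -425.3 -415.9 -137.2
 -429.2 -444.1 -447.2 -456.6]
min ry -0.32876569926614063
handle rect rig mm ((-78.35658264160156, -61.238067626953125), (108.22297668457031, 27.45829200744629), 85.92212677001953) [[-95.9000015258789, -114.19999694824219], [-68.5, -116.19999694824219], [-60.79999923706055, -8.199999809265137], [-88.19999694824219, -6.300000190734863]]
tooth pts 921
tooth phase deg cw -14.470987472122033 slot phase 15.529012527877967 0.7323873364106755
[ 2  0  0  0  0  0 10 28 29 36 32 20  3  0  0  0  0  0 10 25 34 34 31 19
  1  0  0  0  0  1 11 26 34 33 26 10  3  0  0  0  0  2 18 31 34 35 25 15
  0  0  0  0  0  1 12 27 33 33 27 16  1  0  0  0  0  0 13 27 32 35 28 18]
tab [-0.00743914  0.08834492  0.11005403] [0.0075406  0.09556005 0.1158548 ]
```

Run:
```python
import pickle
from h import *
s,f=pickle.load(open("w1.pkl","rb"));P=cloud(f,s)
T=rigT([.5352,.012],np.radians(-31.3));Ti=np.linalg.inv(T)
def rig(p): return (Ti@np.r_[p,1])[:3]*1e3
for u in [(258.6,67),(256,80),(255,165),(255,200)]:
    p=P[int(u[1]),int(u[0])];print(u,rig(p))
# black mask handle
q=P.reshape(-1,3);img=f["img"].reshape(-1,3)
r=(np.c_[q,np.ones(len(q))]@Ti.T)[:,:3]*1e3
m=(img.max(1)<60)&(r[:,2]>38)&(r[:,2]<48)&(r[:,0]<-50)&(r[:,0]>-110)&(r[:,1]<0)&(r[:,1]>-140)
for y0 in range(-115,-5,10):
    k=m&(r[:,1]>y0)&(r[:,1]<y0+10);print(y0+5,k.sum(),r[k][:,0].min().round(1),r[k][:,0].max().round(1),r[k][:,2].mean().round(1))
k=m;print(r[k][:,1].min(),r[k][:,1].max())
g=T@np.array([-.0786,-.066,.042,1]);print("grip world",g)
print(row(s["tcp_pos"],-31.4,[g[0],g[1],.14],-35.3))
```

```text
(258.6, 67) [-73.47510012  46.35676741  19.66331877]
(256, 80) [-72.4675371   30.50814973  36.77565011]
(255, 165) [-75.8372568  -63.48300219  43.19737685]
(255, 200) [ -78.23490796 -104.42305671   44.63815184]
-110 124 -92.6 -67.6 42.8
-100 173 -92.0 -67.0 43.0
-90 180 -92.6 -66.4 43.0
-80 181 -90.7 -65.4 42.9
-70 196 -91.1 -65.2 43.0
-60 199 -90.6 -64.7 43.1
-50 196 -89.9 -63.6 43.0
-40 204 -89.1 -63.7 43.0
-30 200 -87.7 -62.9 43.2
-20 204 -86.6 -61.8 43.0
-10 170 -86.3 -61.4 42.3
-114.62056483534796 -6.441445380001188
grip world [ 0.43375127 -0.00356008  0.042       1.        ]
(array([-75.3,  -2.2, 109.5]), 'turn z', 3.9)
```

Emit:
{"method": "apply_moves", "body": {
  "plan": "0.6 -74.7 -3.2 100 0 0 3.4;0.6 -74.7 -3.2 120 0 0 3.4;0.6 -74.7 -3.2 150 0 0 3.4;0.6 -74.7 -3.2 180 0 0 3.4;0.6 -74.7 -3.2 209 0 0 3.4;0.6 -74.7 -3.2 209 0 0 3.4;0.6 -74.7 -3.2 209 0 0 3.4"
}}

```text
time: 2.5
tcp_pos: [0.4354, -0.0029, 0.0416]
eef_rot: [-0.0, 0.954, -0.298, -0.0]
wrist_force: [-0.1, 0.0, 0.7]
gripper_width: 0.0514
```

```bash
python3 look.py w2
```

```text
2.5 [ 0.43544613 -0.00286967  0.04160761] -34.7218508230934 [-2.05956440e-01  2.14476253e-01  2.03435717e+00  1.76994191e-04
  8.93012011e-01  3.99943178e-01] 0.04417626115921272 [-0.14406324  0.01324497  0.71789562] 0.051364258556504346
```

View pics/w2.png

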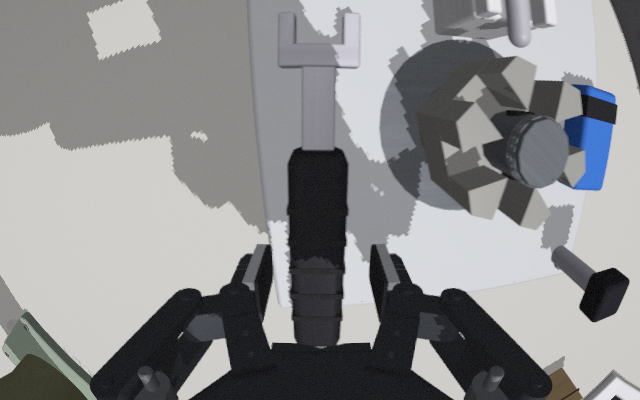

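Emit:
{"method": "apply_moves", "body": {
  "plan": "0 0 0 1 0 0 0;0 0 0 1 0 0 0;0 0 0 1 0 0 0;0 0 0 1 0 0 0;0 0 0 1 0 0 0;0 0 0 1 0 0 0;0 0 0 -10 0 0 0;0 0 0 -40 0 0 0;0 0 0 -80 0 0 0;0 0 0 -120 0 0 0;0 0 0 -120 0 0 0"
}}

```text
time: 3.65
tcp_pos: [0.4404, -0.0051, 0.168]
eef_rot: [-0.001, 0.954, -0.299, 0.007]
wrist_force: [1.3, -0.9, -1.3]
gripper_width: 0.0246
```

```bash
python3 look.py w3
python3 - <<'E'
from h import *
f=dict(np.load("top0.npz"));P=cloud(f);q=P.reshape(-1,3)
m=(q[:,2]>.022)&(q[:,2]<.038)&(q[:,0]>.3)&(q[:,0]<.65)&(q[:,1]>.26)&(q[:,1]<.48)
r=cv2.minAreaRect((q[m][:,:2]*1000).astype(np.float32));print(m.sum(),r,cv2.boxPoints(r).tolist())
m=(q[:,0]>.4)&(q[:,0]<.52)&(q[:,1]>.34)&(q[:,1]<.39);print("floor z",np.median(q[m][:,2]))
f=dict(np.load("scene0.npz"));P=cloud(f);q=P.reshape(-1,3)
m=(q[:,2]>.022)&(q[:,2]<.038)&(q[:,0]>.3)&(q[:,0]<.65)&(q[:,1]>.26)&(q[:,1]<.48)
r=cv2.minAreaRect((q[m][:,:2]*1000).astype(np.float32));print(m.sum(),r)
E
```

```text
3.65 [ 0.44044551 -0.00507989  0.16799689] -34.847875044636595 [-2.08387398e-01 -5.97914519e-03  1.95218583e+00 -1.79159466e-04
  1.18072338e+00  3.99851979e-01] 0.07410492090625134 [ 1.27252966 -0.88668549 -1.28412301] 0.02457945267048198
467 ((470.4580078125, 371.654052734375), (132.4358673095703, 240.20831298828125), 83.61264038085938) [[343.732666015625, 319.2087097167969], [582.4498901367188, 292.4856262207031], [597.183349609375, 424.0993957519531], [358.46612548828125, 450.8224792480469]]
floor z 0.0034799633748686665
487 ((470.79559326171875, 366.755126953125), (135.0298309326172, 243.4084014892578), 83.79509735107422)
```

View pics/w3.png

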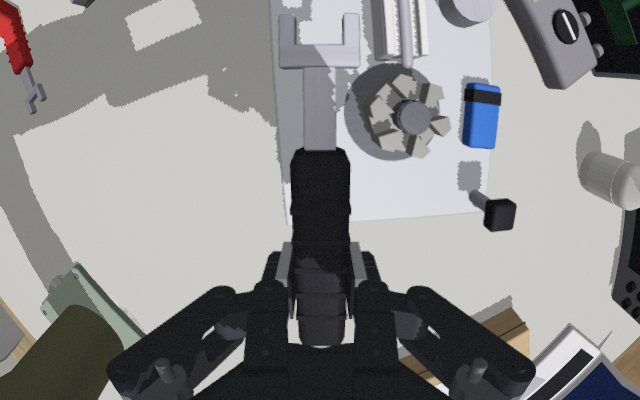

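Emit:
{"method": "apply_moves", "body": {
  "plan": "0 -220 -309 0 0 0 61.6;0 -220 -309 0 0 0 61.6;0 -220 -309 0 0 0 61.6;0 -220 -309 0 0 0 61.6;0 -220 -309 0 0 0 61.6;0 -220 -309 0 0 0 61.6;0 -220 -309 0 0 0 61.6;0 -220 -309 0 0 0 61.6;0 -220 -309 0 0 0 61.6;0 -220 -309 0 0 0 61.6;0 -220 -309 60 0 0 61.6;0 -220 -309 60 0 0 61.6"
}}

```text
time: 4.9
tcp_pos: [0.4268, 0.3719, 0.0949]
eef_rot: [-0.007, -0.666, 0.746, 0.001]
wrist_force: [-1.9, -2.0, -3.2]
gripper_width: 0.0248
```

```bash
python3 look.py w4
python3 - <<'E'
import pickle
from h import *
s,f=pickle.load(open("w4.pkl","rb"));q=cloud(f,s).reshape(-1,3)
m=(q[:,2]>.026)&(q[:,2]<.034)&(q[:,0]>.3)&(q[:,0]<.65)&(q[:,1]>.26)&(q[:,1]<.48)
r=cv2.minAreaRect((q[m][:,:2]*1000).astype(np.float32));print(m.sum(),r,cv2.boxPoints(r).tolist())
E
```

```text
4.9 [0.42683946 0.37194683 0.09485313] -96.40539673867352 [ 5.64183640e-01  3.67299632e-01  1.68188229e+00 -5.15229340e-04
  1.10580564e+00  2.24705376e+00] 0.13772941146976972 [-1.89137386 -1.96423939 -3.21039738] 0.024813419219739192
3918 ((462.2046203613281, 369.435546875), (131.17031860351562, 222.92739868164062), 83.7654037475586) [[344.27764892578125, 316.34320068359375], [565.8865966796875, 292.13336181640625], [580.131591796875, 422.52789306640625], [358.52264404296875, 446.73773193359375]]
```

View pics/w4.png

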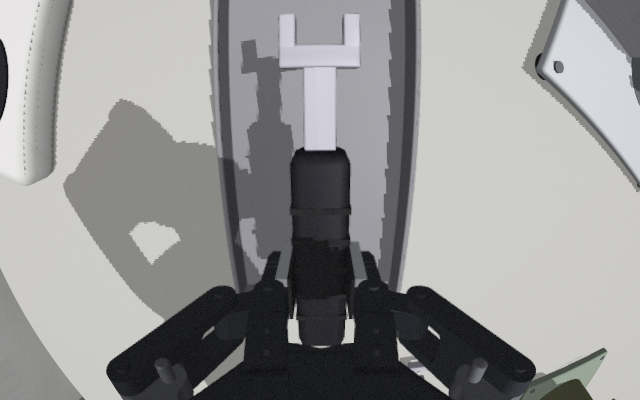

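Emit:
{"method": "apply_moves", "body": {
  "plan": "0 0 0 20 0 0 0;0 0 0 20 0 0 0;0 0 0 20 0 0 0"
}}

```text
time: 5.25
tcp_pos: [0.4316, 0.3747, 0.0815]
eef_rot: [-0.0, -0.666, 0.746, 0.0]
wrist_force: [0.1, 0.0, -1.5]
gripper_width: 0.0248
```

Emit:
{"method": "apply_moves", "body": {
  "plan": "0 0 -5 20 0 0 0;0 0 -5 40 0 0 0;0 0 -5 50 0 0 0;0 0 -5 56 0 0 0;0 0 -5 56 0 0 0;0 0 -5 56 0 0 0;0 0 -5 56 0 0 0"
}}

```text
time: 5.95
tcp_pos: [0.4374, 0.3753, 0.0263]
eef_rot: [0.001, -0.666, 0.746, -0.0]
wrist_force: [-0.1, -0.1, 1.7]
gripper_width: 0.0246
```

Emit:
{"method": "apply_moves", "body": {
  "plan": "0 0 0 1 0 0 0;0.2 0 0 1 0 0 0;0.4 0 0 1 0 0 0;0.55 0 0 1 0 0 0;0.55 0 0 1 0 0 0;0.55 0 0 -20 0 0 0;0.55 0 0 -60 0 0 0;0.55 0 0 -110 0 0 0;0.55 0 0 -150 0 0 0"
}}

```text
time: 6.85
tcp_pos: [0.4368, 0.375, 0.1773]
eef_rot: [0.001, -0.666, 0.746, -0.0]
wrist_force: [-0.7, 0.3, -0.4]
gripper_width: 0.047
```

```bash
python3 look.py w5
python3 - <<'E'
import pickle
from h import *
s,f=pickle.load(open("w5.pkl","rb"));q=cloud(f,s).reshape(-1,3);im=f["img"].reshape(-1,3)
m=(im.max(1)<60)&(q[:,2]>.015)&(q[:,2]<.04)&(q[:,0]>.35)&(q[:,0]<.65)&(q[:,1]>.32)&(q[:,1]<.42)
k=q[m];A=np.c_[k[:,:2],np.ones(len(k))];print(len(k),np.linalg.lstsq(A,k[:,2],rcond=None)[0],np.median(k[:,2]),cv2.minAreaRect((k[:,:2]*1000).astype(np.float32)))
T=rigT([.5352,.012],np.radians(-31.3));print(row(s["tcp_pos"],yawof(s["eef_rot"]),(T@[0,-.07,.2,1])[:3],-31.3))
E
```

```text
6.85 [0.43681601 0.37496986 0.17728288] -96.44182618138619 [5.59030741e-01 2.73838048e-01 1.61242903e+00 5.71115265e-05
 1.25400097e+00 2.24224082e+00] 0.7616665824362455 [-0.68053186  0.25522462 -0.40502961] 0.046953423306967355
3140 [-0.02427502 -0.00414926  0.03927144] 0.027208497703430007 ((471.5481262207031, 376.10162353515625), (97.17709350585938, 237.15185546875), 86.16548919677734)
(array([ 413.2, -109.1,  -22.7]), 'turn z', np.float64(-65.14))
```

View pics/w5.png

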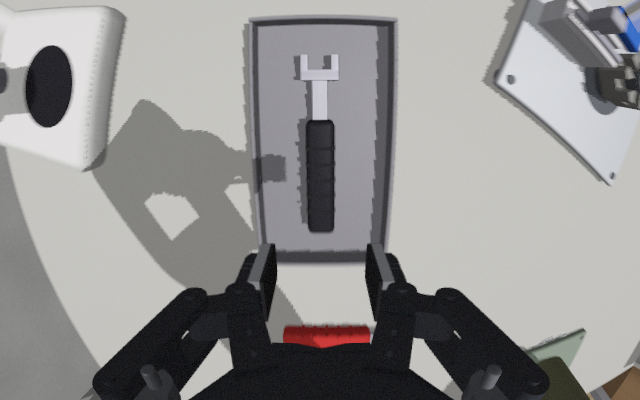

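Run:
```python
import pickle
from h import *
s,f=pickle.load(open("w1.pkl","rb"));q=cloud(f,s).reshape(-1,3);d=np.hypot(q[:,0]-.5352,q[:,1]-.012)
for a in range(26,56,3):
    k=(d>a/1e3)&(d<(a+3)/1e3);print(a,np.percentile(q[k][:,2],[5,25,50,75,95]).round(4))
from station import telemetry
s=telemetry.observe();print(s["tcp_pos"]);print(row(s["tcp_pos"],yawof(s["eef_rot"]),[.5352,.012,.16],-16.8))
```

```text
26 [0.0587 0.0598 0.0766 0.0777 0.0785]
29 [0.0198 0.0756 0.0772 0.0777 0.0785]
32 [0.0192 0.0199 0.0205 0.0209 0.0217]
35 [0.0191 0.0198 0.0203 0.0209 0.0217]
38 [0.0191 0.0198 0.0203 0.0209 0.0227]
41 [0.019  0.0197 0.0203 0.0209 0.022 ]
44 [0.0184 0.0192 0.0197 0.0203 0.0487]
47 [0.0185 0.0194 0.0204 0.3289 0.3328]
50 [0.0187 0.0639 0.328  0.331  0.3331]
53 [0.0188 0.0202 0.3203 0.3272 0.3324]
[0.44068924 0.37759562 0.18525009]
(array([ 352.7, -134.8,   25.3]), 'turn z', np.float64(-79.62))
```

Disc is flush with the plate. Going above the nut.

Emit:
{"method": "apply_moves", "body": {
  "plan": "0.85 353 -135 0 0 0 -79.6;0.85 353 -135 0 0 0 -79.6;0.85 353 -135 0 0 0 -79.6;0.85 353 -135 0 0 0 -79.6;0.85 353 -135 0 0 0 -79.6;0.85 353 -135 0 0 0 -79.6;0.85 353 -135 0 0 0 -79.6;0.85 353 -135 0 0 0 -79.6;0.85 353 -135 0 0 0 -79.6;0.85 353 -135 25 0 0 -79.6;0.85 353 -135 25 0 0 -79.6;0.85 353 -135 25 0 0 -79.6"
}}

```text
time: 8.1
tcp_pos: [0.5301, 0.0091, 0.1492]
eef_rot: [-0.0, 0.989, -0.148, -0.001]
wrist_force: [-0.1, -0.7, -0.9]
gripper_width: 0.0727
```

```bash
python3 look.py w6
python3 - <<'E'
from h import *
from station import telemetry
s=telemetry.observe();print(row(s["tcp_pos"],yawof(s["eef_rot"]),[.5352,.012,.05],-16.8))
E
```

```text
8.1 [0.53011727 0.00910372 0.14922217] -17.005113890035776 [-1.46197439e-01  2.18695463e-01  1.74601223e+00  1.17959151e-04
  1.17956556e+00  1.50552268e-01] 0.02746292166924739 [-0.12192477 -0.72362648 -0.86578481] 0.07269847404191751
(array([  3.3,  -3.9, 100.1]), 'turn z', np.float64(-0.15))
```

View pics/w6.png

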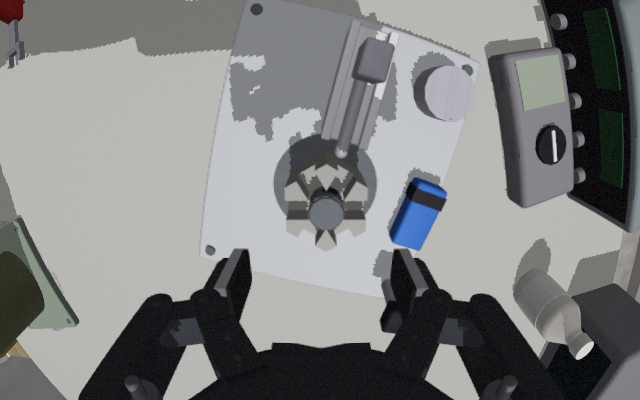

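```bash
python3 meas.py w6 -31.3 | grep -v -e right -e yaw
```

```text
spindle mid [0.53528004 0.01281952] [0.53558959 0.01312827] ((535.4107666015625, 12.679988861083984), (22.94034767150879, 23.364316940307617), 74.08356475830078)
 102.8 189.5 183.6 281.5 276.2 269.3 160.7 258.1 252.3 142.4 237.2 234.2] left [-102.7 -103.4 -103.1 -102.9 -102.7 -103.  -103.  -103.2 -103.5 -103.2
 -103.1 -103.  -102.6 -102.4 -102.7 -103.  -421.8 -422.1 -416.4 -419.5
 -422.5 -432.7 -436.8 -102.3]
min ry -0.1033435415083188
handle rect rig mm ((0.0, 0.0), (0.0, 0.0), 0.0) [[0.0, 0.0], [0.0, 0.0], [0.0, 0.0], [0.0, 0.0]]
tooth pts 1973
tooth phase deg cw -14.334807703297358 slot phase 15.665192296702642 0.6899326883390706
[ 5  0  0  0  0  2 31 51 62 57 63 43  4  0  0  0  0  3 27 55 56 72 63 57
  8  0  0  0  0  0 29 56 62 82 67 44 13  0  0  0  0  0 34 64 78 63 63 40
  8  0  0  0  0  0 42 61 64 61 55 28  3  0  0  0  0  5 34 52 54 64 50 38]
tab [-0.00743647  0.08786483  0.11022432] [0.00904998 0.110173   0.11544715]
```

Emit:
{"method": "apply_moves", "body": {
  "plan": "0.85 3.4 -4.3 10 0 0 -0.1;0.85 3.4 -4.3 40 0 0 -0.1;0.85 3.4 -4.3 70 0 0 -0.1;0.85 3.4 -4.3 90 0 0 -0.1;0.85 3.4 -4.3 99 0 0 -0.1;0.85 3.4 -4.3 99 0 0 -0.1;0.85 3.4 -4.3 99 0 0 -0.1"
}}

```text
time: 8.85
tcp_pos: [0.5366, 0.0122, 0.052]
eef_rot: [-0.0, 0.989, -0.145, 0.001]
wrist_force: [0.6, -0.7, -0.0]
gripper_width: 0.0729
```

```bash
python3 look.py w7
```

```text
8.85 [0.53662546 0.01219992 0.05201446] -16.728409710050617 [-1.38567595e-01  3.72809155e-01  1.78600910e+00  1.66878249e-05
  9.80826200e-01  1.53388663e-01] 0.0164048486152087 [ 0.57352959 -0.6612816  -0.0160769 ] 0.07287275492275612
```

View pics/w7.png

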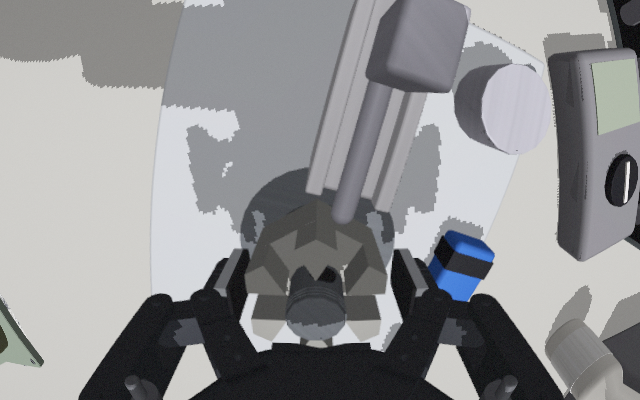

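Emit:
{"method": "apply_moves", "body": {
  "plan": "0 -1 0 1 0 0 0;0 -1 0 1 0 0 0;0 -1 0 1 0 0 0;0 -1 0 1 0 0 0;0 -1 0 1 0 0 0;0 -1 0 1 0 0 0"
}}

```text
time: 9.5
tcp_pos: [0.5345, 0.0126, 0.0516]
eef_rot: [-0.0, 0.989, -0.146, -0.0]
wrist_force: [-4.0, 0.5, 5.4]
gripper_width: 0.0553
```

```bash
python3 look.py w8
```

```text
9.5 [0.53453601 0.01261598 0.05163742] -16.76957022280996 [-1.38649511e-01  3.70865863e-01  1.78987386e+00  6.87519391e-04
  9.81000385e-01  1.53652332e-01] 0.0016266680291448382 [-4.01010322  0.4731375   5.43374584] 0.05532541076936375
```

Emit:
{"method": "apply_moves", "body": {
  "plan": "0 0.5 0 0 0 0 3;0 0.5 0 0 0 0 8;0 0.5 0 0 0 0 13;0 0.5 0 0 0 0 18;0 0.5 0 0 0 0 23;0 0.5 0 0 0 0 28;0 0.5 0 0 0 0 33;0 0.5 0 0 0 0 38;0 0.5 0 0 0 0 42;0 0.5 0 0 0 0 44.5;0 0.5 0 0 0 0 44.5;0 0.5 0 0 0 0 44.5"
}}

```text
time: 10.75
tcp_pos: [0.5344, 0.0127, 0.0516]
eef_rot: [-0.0, 0.86, -0.51, -0.001]
wrist_force: [-5.7, 2.0, 8.5]
gripper_width: 0.0554
```

```bash
python3 look.py w9; python3 meas.py w9 -31.3 | grep -e phase
```

```text
10.75 [0.53444751 0.01270498 0.05162673] -61.29221367920466 [-1.38588107e-01  3.71305013e-01  1.78926523e+00  8.61933251e-04
  9.82311107e-01  9.30683498e-01] 0.003500516333229567 [-5.71929669  1.9845435   8.46503445] 0.05538996629982282
tooth phase deg cw -24.02982279583446 slot phase 5.970177204165541 0.08741517738824305
```

View pics/w9.png

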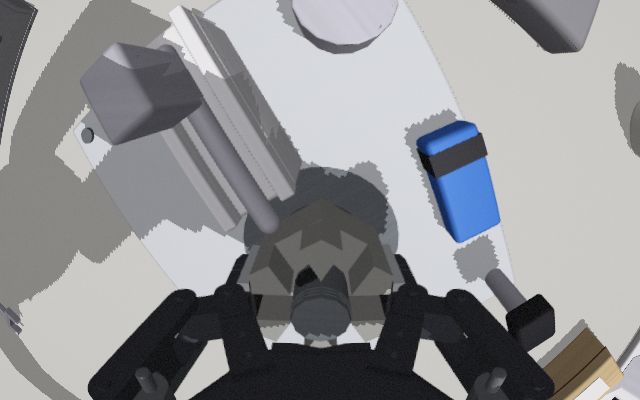

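Emit:
{"method": "apply_moves", "body": {
  "plan": "0.2 0 0 0 0 0 0;0.85 0 0 0 0 0 0;0.85 0 0 0 0 0 0;0.85 0 0 0 0 0 0;0.85 0 0 0 0 0 0;0.85 0 0 -30 0 0 0;0.85 0 0 -70 0 0 0;0.85 0 0 -110 0 0 0;0.85 0 0 -110 0 0 -15;0.85 0 0 -110 0 0 -30;0.85 0 0 -110 0 0 -30;0.85 0 0 -110 0 0 -30"
}}

```text
time: 12.0
tcp_pos: [0.5351, 0.012, 0.1602]
eef_rot: [0.0, 0.964, -0.267, 0.0]
wrist_force: [-0.3, 0.0, -0.4]
gripper_width: 0.0722
```

```bash
python3 look.py w10; python3 meas.py w10 -31.3 | grep -v -e right -e yaw;  python3 - <<'E'
from h import *
from station import telemetry
s=telemetry.observe();T=rigT([.5354,.0124],np.radians(-31.3))
print(row(s["tcp_pos"],yawof(s["eef_rot"]),(T@[0,.102,.098,1])[:3],-31.3))
E
```

```text
12.0 [0.53513911 0.01203408 0.16018115] -31.00283364900386 [-1.39234361e-01  2.13305515e-01  1.72705523e+00 -4.71143572e-05
  1.20092799e+00  4.01884177e-01] 0.6877380494385132 [-0.29798552  0.00229547 -0.36374517] 0.07223156890842027
spindle mid [0.53567208 0.01254827] [0.53594162 0.01287013] ((535.6500854492188, 12.45616626739502), (23.945941925048828, 23.176647186279297), 8.565918922424316)
 103.4 188.3 183.4 280.7 274.7 269.4 160.5 258.3 252.1 141.6 237.4 233.3] left [ -69.6  -70.  -103.4 -103.  -103.2 -103.3 -103.1 -104.  -103.8 -103.7
 -103.3 -103.7 -102.7 -102.4 -103.1 -103.5 -421.7 -422.3 -411.8 -103.9
 -419.9 -424.9 -424.3 -103. ]
min ry -0.10333994995088037
handle rect rig mm ((0.0, 0.0), (0.0, 0.0), 0.0) [[0.0, 0.0], [0.0, 0.0], [0.0, 0.0], [0.0, 0.0]]
tooth pts 1737
tooth phase deg cw -29.627785098112646 slot phase 0.37221490188735373 0.6985339918888753
[ 0  0  0 17 42 49 54 54 36  8  0  0  0  0  2 28 45 57 58 61 45  0  0  0
  0  0  3 30 55 58 64 56 30  1  0  0  0  0  1 32 52 66 64 52 37  1  0  0
  0  0  1 46 52 61 58 47 29  3  0  0  0  0  2 35 51 54 51 52 31  6  0  0]
tab [-0.0077248   0.08828177  0.11033891] [0.0082665  0.11002518 0.11550221]
(array([   0.7, -102.4,   62.1]), 'turn z', np.float64(0.34))
```

View pics/w10.png

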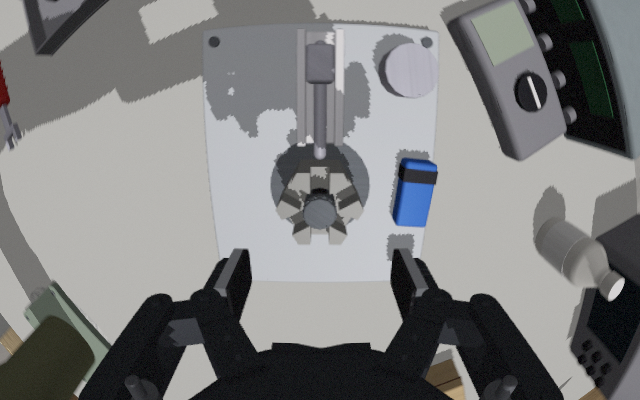

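Emit:
{"method": "apply_moves", "body": {
  "plan": "0.5 0.5 -50 0 0 0 0;0.5 0.5 -99.5 0 0 0 0;0.5 0.5 -99.5 0 0 0 0;0.5 0.5 -99.5 15 0 0 0;0.5 0.5 -99.5 40 0 0 0;0.5 0.5 -99.5 62 0 0 0;0.5 0.5 -99.5 62 0 0 0;0.5 0.5 -99.5 62 0 0 0"
}}

```text
time: 12.85
tcp_pos: [0.586, 0.096, 0.097]
eef_rot: [0.0, 0.963, -0.27, -0.001]
wrist_force: [0.1, -0.2, -0.8]
gripper_width: 0.0428
```

```bash
python3 look.py w11
```

```text
12.85 [0.58595142 0.09599255 0.09704591] -31.3309137185437 [ 1.67913841e-02  4.08856567e-01  1.61711268e+00 -2.21116808e-04
  1.11821409e+00  5.63714319e-01] 0.03979911621400786 [ 0.11676084 -0.18241584 -0.76483566] 0.04279957555496749
```

View pics/w11.png

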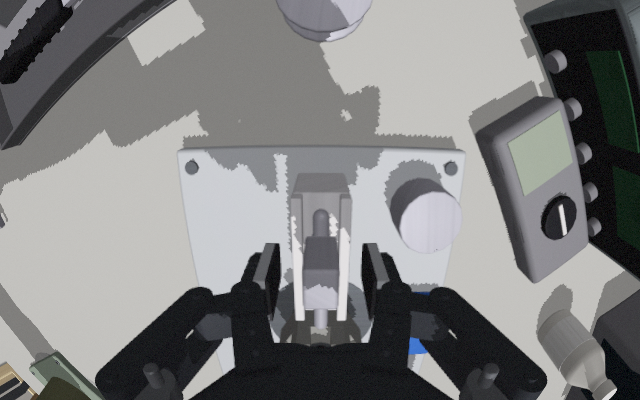

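Emit:
{"method": "apply_moves", "body": {
  "plan": "0 0 0 0 0 0 0;0 0 0 0 0 0 0;0 0 0 0 0 0 0;0 0 0 0 0 0 0;0 0 0 0 0 0 0;0 0 0 0 0 0 0;0 0 7 0 0 0 0;0 0 15 0 0 0 0;0 0 23 0 0 0 0;0 0 23 0 0 0 0"
}}

```text
time: 13.9
tcp_pos: [0.5746, 0.0778, 0.0998]
eef_rot: [-0.001, 0.963, -0.27, -0.0]
wrist_force: [-5.4, 2.4, 6.4]
gripper_width: 0.0152
```

Emit:
{"method": "apply_moves", "body": {
  "plan": "0 0 8 0 0 0 0;0 0 16 0 0 0 0;0 0 21 0 0 0 0;0 0 23 0 0 0 0;0 0 24 0 0 0 0;0 0 24 0 0 0 0;0 0 24 0 0 0 0"
}}

```text
time: 14.6
tcp_pos: [0.5625, 0.0581, 0.0998]
eef_rot: [-0.001, 0.963, -0.27, -0.0]
wrist_force: [-4.0, 4.1, 5.5]
gripper_width: 0.0153
```

```bash
python3 look.py w12
python3 - <<'E'
from h import *
from station import telemetry
s=telemetry.observe();T=rigT([.5354,.0124],np.radians(-31.3));print((np.linalg.inv(T)@np.r_[s["tcp_pos"],1])*1e3, s["wrist_force"])
E
```

```text
14.6 [0.56252737 0.05813892 0.09984781] -31.276678386258787 [-0.05134756  0.3515414   1.69141187  0.00275641  1.0986949   0.49328118] 0.002711007231491047 [-3.96522007  4.11698839  5.45053966] 0.015325876605960704
[-6.08513604e-01  5.32013248e+01  9.98140072e+01  1.00000000e+03] [-3.73365898  5.5645606   6.71817694]
```

View pics/w12.png

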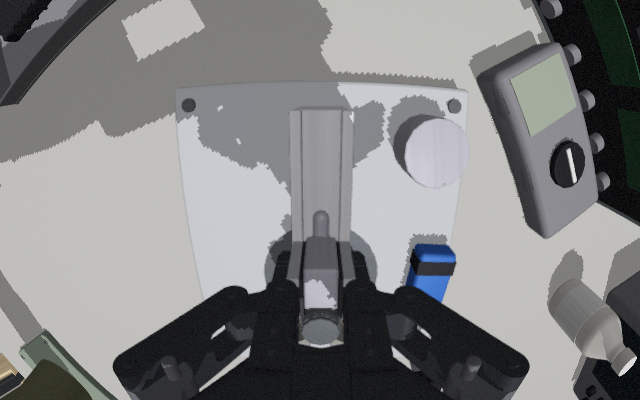

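Emit:
{"method": "apply_moves", "body": {
  "plan": "0 0 1.5 0 0 0 0;0 0 3 0 0 0 0;0 0 4 0 0 0 0;0 0 4 0 0 0 0"
}}

```text
time: 15.05
tcp_pos: [0.5616, 0.0566, 0.0999]
eef_rot: [-0.003, 0.963, -0.27, 0.001]
wrist_force: [0.5, 9.9, 2.6]
gripper_width: 0.0153
```

Run:
```python
from h import *
from station import telemetry
s=telemetry.observe();T=rigT([.5354,.0124],np.radians(-31.3));print((np.linalg.inv(T)@np.r_[s["tcp_pos"],1])*1e3, T[:3,:3].T@s["wrist_force"])
```

```text
[-6.04971126e-01  5.13867858e+01  9.98570251e+01  1.00000000e+03] [-4.70411746  8.75034665  2.55392851]
```

Emit:
{"method": "apply_moves", "body": {
  "plan": "0 0 1.5 0 0 0 0;0 0 3 0 0 0 0;0 0 3 0 0 0 0;0 0 3 0 0 0 0"
}}

```text
time: 15.45
tcp_pos: [0.5615, 0.0565, 0.0999]
eef_rot: [-0.006, 0.963, -0.27, 0.002]
wrist_force: [5.3, 17.2, -0.5]
gripper_width: 0.0151
```

Run:
```python
from h import *
from station import telemetry
s=telemetry.observe();T=rigT([.5354,.0124],np.radians(-31.3));print((np.linalg.inv(T)@np.r_[s["tcp_pos"],1])*1e3, T[:3,:3].T@s["wrist_force"])
```

```text
[-6.13547208e-01  5.12033268e+01  9.98606925e+01  1.00000000e+03] [-4.40773966 17.42291096 -0.45410402]
```

Emit:
{"method": "apply_moves", "body": {
  "plan": "0 0 -3 0 0 0 0;0.5 0 -3 0 0 0 0;0.5 0 -3 0 0 0 0;0.5 0 -3 0 0 0 0;0.5 0 -3 0 0 0 0;0.5 0 -3 -30 0 0 0;0.5 0 20 -70 0 0 0;0.5 0 40 -110 0 0 0;0.5 0 60 -130 0 0 0;0.5 0 60 -130 0 0 0;0.5 0 60 -130 0 0 0"
}}

```text
time: 16.55
tcp_pos: [0.528, -0.0009, 0.2282]
eef_rot: [-0.0, 0.963, -0.27, 0.0]
wrist_force: [0.6, 1.3, -1.0]
gripper_width: 0.0431
```

```bash
python3 look.py w13; python3 meas.py w13 -31.3 | grep -e phase -e tab
python3 - <<'E'
import pickle
from h import *
s,f=pickle.load(open("w13.pkl","rb"));crop(f["img"],210,0,220,160,3.6,"pics/w13a.png")
from station import viewer
g=viewer.grab_frame("top");np.savez("top1.npz",**g);crop(g["img"],140,70,230,190,3.4,"pics/top1c.png")
E
```

```text
16.55 [ 0.52800402 -0.00087447  0.22822576] -31.322617392266277 [-1.65890821e-01  1.24034095e-01  1.67990282e+00  4.37877058e-04
  1.33676753e+00  3.80690387e-01] 0.03525732067191898 [ 0.57021608  1.31470684 -1.02652915] 0.04308579735811646
tooth phase deg cw -29.773529163387433 slot phase 0.22647083661256673 0.5596700987313771
tab [-0.00763206  0.04105137  0.11051179] [0.00794296 0.06298464 0.11572313]
```

View pics/w13a.png

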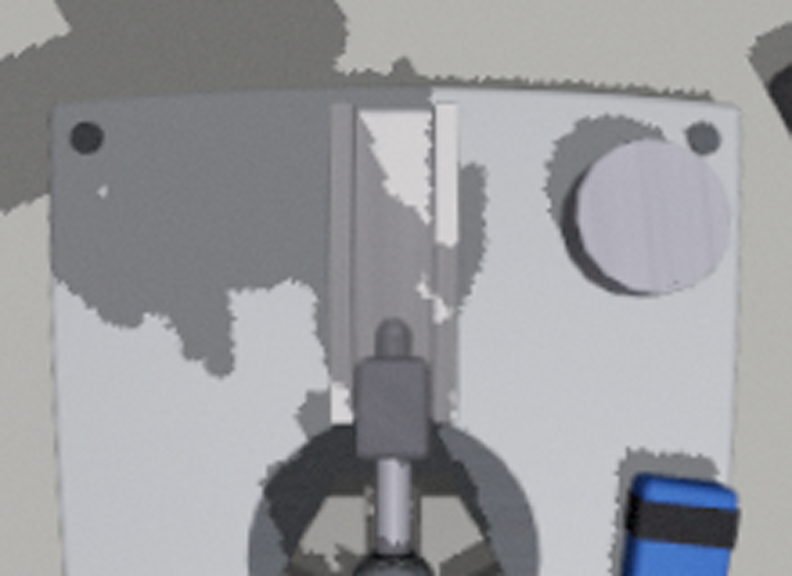

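View pics/top1c.png

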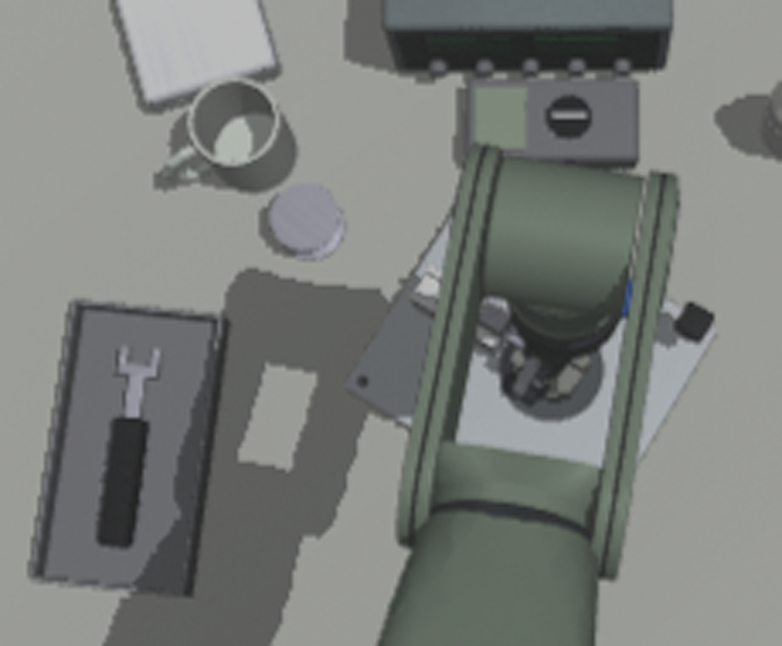

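```bash
python3 -c "
from station import hand_in
print(hand_in())"
```

```text
the job is handed in; nothing more can be done
None
```

The spin rig job is done and handed in, at about 17 s on the robot's clock against the 58 s limit. No check failed or disagreed.

- **Spanner:** it was lifted off the base plate first. It now lies flat inside the grey tray, with the handle top measured 27 mm above the bench (28 mm expected).
- **Castle nut:** it started with the slot 15.6° past alignment (about 0.27 rad). I turned it about 44.5° clockwise to the next slot. After release it measured 0.2–0.4° off the cross-hole line.
- **Lock bolt:** I pushed it through that slot until it hit a firm stop, at about 17 N. After release the tab is centred at y = 52.0 mm, the fully home position.
- **Other things on the bench:** in the last pictures the tin, spool, mug and meter look where they were. The battery and bottle were only partly in view.

The gripper was open and clear of everything at hand-in.

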